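# Set the ratchet to tighten and nip up the pipe clamp

### The arm

A 6-joint arm with a two-finger parallel gripper is mounted at the origin on the work surface. World frame = base frame: x ahead of the robot, y to its left, z up, the work surface at z = 0. Lengths are in m, angles in rad, forces in N, time in s.
With the tool pointing down it reaches from about 0.375 to 0.925 m from the base axis. Payload 5.7 kg.
Tool frame: the origin (TCP) lies on the front face of the gripper's body, between the roots of the fingers; the fingertips stand 80 mm ahead of it and the grasp point (between the pads) lies 61 mm ahead of it; z points along the fingers, y is the line along which they close (so a half turn about z gives the same grasp; the last joint's range is limited). The gripper opens to 88 mm and grips with 3 to 60 N. Pads are 20 mm wide; open, the fingers measure 115 mm over their backs; the gripper's body (75 mm by 178 mm) begins 61 mm behind the grasp point.
Start: joints at [1.066, 0.359, 1.51, -0, 1.272, -0.115], TCP at [0.228, 0.555, 0.303] pointing down, gripper open.
Joint ranges: [-2.97, 2.97], [-1.01, 2.36], [0.21, 2.38], [-0.96, 4.11], [0.2, 2.71], [-2.98, 2.98]. Speed limits (rad/s): [2.39, 2.39, 3.14, 3.14, 3.14, 3.14].

### API

Orientations are given as a unit quaternion [x, y, z, w].
In Python, from station import telemetry, optics, bot gives the robot as it stands.
- The arm moves only by the tool arm_command, never from a script. Its argument "series" is a list that holds one entry, the list of rows, each a list of 7 numbers: the shift along the tool's x, y, z normalised to -1 to 1, where 1 is 0.1 m, then the turn, a rotation vector about the tool's x, y, z normalised to -1 to 1, where 1 is 90 degrees, then the closure, from 0 (fully open) to 1 (shut). A call has 1 to 20 rows; each row is the pose to reach, as a shift and turn from the pose commanded when the call began, along the tool's axes at that moment; what a row does not reach only later rows make up. A row lasts 1/12 s, in which the tool goes at most 41.7 mm and 7.16 degrees, less where a joint would pass 70% of its speed; a pose out of reach is approached as far as the arm can. A call with a number of a shift or a turn outside -1 to 1 is refused whole. A call with a gripper value outside its range is refused whole. The fingers move at their own pace and stop on an object; the grip force is fixed at half the most. Time passes only in rows, so rows that repeat a pose let the fingers close. It gives the time, the measured TCP pose, the force, the opening and the grip force at its end, in the units of the state.
- telemetry.state(): the state, without advancing time (a new reading comes with each control period).
- optics.read_camera(name): name is "side" or "top"; returns the picture (420x560x3 uint8, red, green, blue); there is no depth.
- optics.camera_params(name): a dict with "fx", "fy", "cx", "cy" (pixels), "xyz" and "rotation" of the camera in the world. Camera axes: x right, y down, z forward; pixel columns grow to the right and rows downward; lengths in m; the calibration is good to about 2 mm. A picture is of the moment at which its call begins. camera_params takes no time and is no camera call.
- bot.close_job(): hands the job in; it is judged then, once.
The state is a dict: "clock": time; "q": joint angles; "qd": joint speeds; "joint_efforts": joint torques, N m; "tcp_pos": TCP position; "ee_rot": TCP orientation; "contact_force": force on the tool from outside, world axes, zero at the start; "ft_torque": the same for the moment, N m; "opening": opening from 0.0 (shut) to 1.0 (fully open); "finger_force": force on a finger pad.
Only numpy, scipy, OpenCV 4.12 (cv2) and the standard library are available. Lean on these libraries where they do the work, as an engineer would, in place of code of your own. Each camera call takes 0.05 s, during which the arm holds its last target. There are 200 camera calls.

### The job

The near bolt of the clamp that holds the tap's water pipe to the slab has worked loose, and the ratchet left standing on its nut is still set to loosen. Flip the ratchet's red lever over to tighten, then work the handle to and fro until you feel the clamp's rubber bite and turn the nut about a tenth of a turn further, without crushing the rubber. Leave the lever on tighten and the ratchet on the nut, and do not disturb the other things on the slab.

Things in the scene. Friction and masses are not known exactly. Their poses are not given: they have to be found in the camera images.
- pipework: Galvanised water pipe, 34 mm across, fixed on the slab, with a brass tap at its +y end (223 mm high) and a blue-levered valve near its -y end (70 mm). A strap clamp holds it down, one bolt either side; the ratchet stands on the near bolt. Origin: that bolt's axis at the slab's surface. The pipe runs along y, 40 mm beyond the bolt (+x, away from the robot at yaw 0), strap top 47 mm high.
- head_top (a point): Centre of the top of the ratchet's pear-shaped steel head, on the bolt's vertical axis, 80 mm above the slab. Head 58 mm across, 28 mm deep; its neck, 42 mm wide, reaches 57 mm from the axis along the handle.
- handle_grip (a point): Middle of the ratchet's black round handle, on its axis: 160 mm from the bolt's axis, 66 mm above the slab. The black grip, 28 mm thick, runs from 100 to 220 mm from the bolt; nearer the head is a steel bar 17 mm thick. The handle is level and only turns about the bolt; the ratchet cannot be lifted off. It may swing along a little when the lever is pushed.
- ratchet (a joint): Handle's angle about the bolt, rad: 0 pointing along -x of pipework (to the robot), growing clockwise from above (the tightening way). Swings -1.3 to 1.3. At handle_grip: swung alone 0.7 N, clicking back 1 to 2 N. 16 teeth: up to 0.4 rad lost motion after a change of direction. Driving, it winds up 0.15 rad per Nm; let go under load it springs back up to 0.45 rad, the nut does not.
- lever (a joint): Angle of the red direction lever relative to the handle, rad, growing clockwise from above; sprung over centre. Rests at 0.2 to 0.46: tighten (drives the nut when the handle goes clockwise, clicks back freely); at -0.2 to -0.46: loosen (the reverse), as it starts. Below 0.4 the pawl rests on a tooth until the handle moves; it rocks by up to 0.27 while clicking.
- lever_tip (a point): Middle of the top of the red lever's upright thumb piece, 99 mm above the slab, 30 mm from the lever's pivot, which lies 36 mm from the bolt's axis towards the handle. Thumb piece 10 mm long, 8 wide, 18 high; the lever's flat part is 1 to 7 mm above the head. The tip travels 27 mm sideways from stop to stop; a few N flip it, past the middle it snaps over.
- socket (a point): Middle of the black 29 mm socket on the nut, on the bolt's axis, 30 mm above the slab. By feel, pushing at handle_grip square to the handle, read standing still (+-1 N): the nut first runs free 0.8 to 1.5 rad (differs each time) at 2 to 4 N. Then the rubber bites: 6 to 7 N; 8 N after 0.3 rad more, 10 N after a tenth of a turn (0.63 rad), 12 N after 1.0 rad, where it crushes. The nut stays put.
- foot_top (a point): Point on top of the clamp's loose strap foot under the nut, 12 mm to -y (of pipework) of the bolt's axis. 6.00 mm above the slab until the rubber bites, then sinking 0.28 mm per radian of nut turn: too little to see or measure, so the tightening must be felt at the handle.
- lota: Bystander, to be left alone: steel lota (round water pot), 106 mm across, 99 mm high, standing under the tap. Origin: centre of its underside.
- mug: Bystander, to be left alone: white plastic mug, 84 mm across, 92 mm high. Origin: centre of its underside.
- soap_box: Bystander, to be left alone: closed red plastic soap box 74 x 109 mm, 38 mm high. Origin: centre of its underside.
- jar: Bystander, to be left alone: amber glass jar with a yellow twist cap, 72 mm across, 100 mm high. Origin: centre of its underside.
- hairbrush: Bystander, to be left alone: wooden hairbrush lying bristles down, about 225 mm long, 34 mm high. Origin: centre of its underside.
- spare_socket: Bystander, to be left alone: spare steel socket standing behind the pipe, 27 mm across, 38 mm high. Origin: centre of its underside.
- spanner: Bystander, to be left alone: steel open spanner lying behind the pipe, 170 mm long. Origin: centre of its underside.

How it is judged:
On the way, in this order (a step that is already met when the one before it is completed fails the run):
1. the ratchet's lever is flipped over to tighten (value of joint lever above 0.15 rad), for 0.2 s.
2. with the lever on tighten, the nut is run down until the rubber bites (value of joint lever above 0.15 rad and z of foot_top in the frame of pipework below 0.00598 m), for 0.1 s.
At the end, for the whole second after the job is handed in: The nut has been turned 0.3 to 1.0 rad past the bite (strap foot 0.084 to 0.28 mm down; a tenth of a turn is 0.63 rad), the lever stands on tighten (above +0.15 rad), the handle is at rest, and no bystander has moved more than 30 mm (z of foot_top in the frame of pipework between 0.00572 and 0.005916 m and value of joint lever above 0.15 rad and velocity of joint ratchet between -0.05 and 0.05 rad/s); the robot touches nothing.
It fails at once if the nut is turned more than 1.08 rad (about a sixth of a turn) past the bite: the rubber is crushed (z of foot_top in the frame of pipework below 0.0057 m).
It fails at once if a bystander is moved more than 30 mm or tipped (distance of any of lota, mug, soap_box, jar, hairbrush, spare_socket, spanner from where it was at the start of the episode above 0.03 m or angle between any of lota, mug, soap_box, jar, hairbrush, spare_socket, spanner's own z axis and vertical above 0.5 rad).
It also fails if it takes over 64 s, if anything falls off the work surface, if the arm or the gripper's body presses on something with over 40 N, if the wrist force passes 120 N, or if a joint passes its speed limit or range.

## Working session

There is one attempt and no reset: what is moved stays moved. The work goes in short steps, Python scripts to look and compute and a tool call to move; the robot and the scene stay as the last step left them, time stands still between calls to the robot, and variables do not carry over. Pictures are saved under pics/ and viewed, at most 10 in all, crops included, and the job is handed in when it is done.

Besides the shell and the picture viewer there is one more tool, called after "Emit:" in YAML: its name, and indented under it one key for each argument. arm_command: Moves the arm, as the interface text tells. Its arguments: {"type":"object","properties":{"series":{"type":"array","items":{"type":"array","items":{"type":"array","items":{"type":"number"}}}}},"required":["series"]}

```bash
mkdir -p pics; cat > h.py <<'E'
import numpy as np, cv2
from station import telemetry, optics, bot
def cam(n):
    im=optics.read_camera(n); return im, optics.camera_params(n)
def rot(p):
    R=np.array(p['rotation'],float)
    return R if R.shape==(3,3) else __import__('scipy.spatial.transform',fromlist=['Rotation']).Rotation.from_quat(R).as_matrix()
def ray(p,u,v):
    d=rot(p)@np.array([(u-p['cx'])/p['fx'],(v-p['cy'])/p['fy'],1.]); return np.array(p['xyz']),d
def plane(p,u,v,z):
    o,d=ray(p,u,v); return o+d*(z-o[2])/d[2]
def save(im,f): cv2.imwrite('pics/'+f,im[:,:,::-1])
E
python3 - <<'E'
from h import *
for n in('top','side'):
    im,p=cam(n); save(im,n+'0.png'); print(n,p)
print(telemetry.state())
E
```

```text
top {'fx': 455.37538866596435, 'fy': 455.37538866596435, 'cx': 279.6545800951078, 'cy': 208.83427865476196, 'xyz': array([ 0.38873645, -0.01849379,  1.22199989]), 'rotation': array([ 0.70636694, -0.70510148,  0.04520214, -0.04283005])}
side {'fx': 526.1663656909108, 'fy': 526.1663656909108, 'cx': 283.55789115130847, 'cy': 207.72165968554287, 'xyz': array([0.40754893, 0.83642583, 0.96992506]), 'rotation': array([-0.05632104,  0.92781753, -0.36741734,  0.03141764])}
{'clock': 0.1, 'q': array([ 1.06590434e+00,  3.59441224e-01,  1.51130532e+00, -8.03562974e-06,
        1.27250618e+00, -1.15098321e-01]), 'qd': array([ 0.00045341, -0.00153437, -0.00354544,  0.00198733, -0.00057308,
       -0.00123692]), 'joint_efforts': array([ 4.60180181e-04, -5.16358352e+01, -2.71409136e+01,  6.78552710e-02,
        2.76588555e-02, -8.26346309e-06]), 'tcp_pos': array([0.22777082, 0.554562  , 0.30189582]), 'ee_rot': array([ 1.93664092e-01,  9.81067546e-01, -7.91640230e-04, -2.49548335e-04]), 'contact_force': array([ 0.12592366, -0.30577355,  0.28271092]), 'ft_torque': array([-0.01142901, -0.03431376,  0.057392  ]), 'finger_force': 0.0, 'opening': 1.0000277114522576}
```

View pics/top0.png

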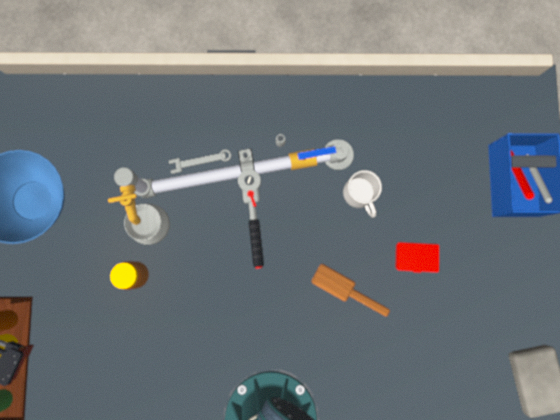

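View pics/side0.png

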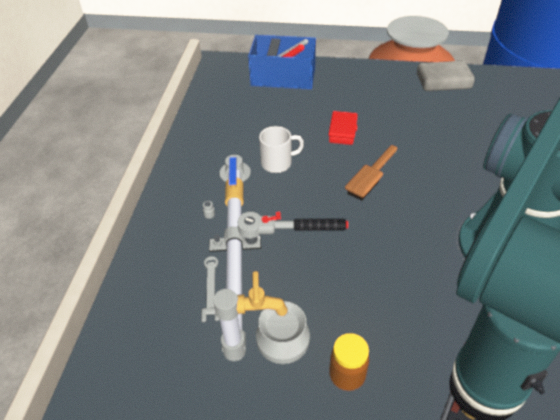

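The top view shows the head at about (249,181), the handle running down to (258,266), and the red lever near (251,198). The pipe runs from (145,187) to (340,153). Next I'll zoom in and measure.

```bash
python3 - <<'E'
from h import *
a,p=cam('top'); b,s=cam('side')
A=cv2.resize(a[130:280,200:300],None,fx=4,fy=4,interpolation=cv2.INTER_CUBIC)
B=cv2.resize(b[180:260,220:360],None,fx=4,fy=4,interpolation=cv2.INTER_CUBIC)
C=np.zeros((600,400+400,3),np.uint8); C[:,:400]=A; C[:286,400:]=cv2.resize(B,(400,229))[:229] if 0 else cv2.resize(B,(400,286)); save(C,'crop.png')
def red(im,x0,x1,y0,y1):
    h=cv2.cvtColor(im,cv2.COLOR_RGB2HSV); m=((h[...,0]<8)|(h[...,0]>172))&(h[...,1]>150)&(h[...,2]>90)
    m[:y0]=0;m[y1:]=0;m[:,:x0]=0;m[:,x1:]=0
    n,l,st,c=cv2.connectedComponentsWithStats(m.astype(np.uint8)); return [(st[i],c[i].round(1)) for i in range(1,n)]
print('top',red(a,200,300,150,280)); print('side',red(b,220,370,190,250))
print('head',plane(p,249.5,181,.08).round(4),'handle end',plane(p,258,267,.066).round(4))
print('head side',plane(s,249.5,219,.08).round(4),'end',plane(s,347.5,225,.066).round(4))
P1=plane(p,160,185,.034);P2=plane(p,285,164,.034);print(P1,P2,np.arctan2(*(P1-P2)[[0,1]]))
E
```

```text
top [(array([248, 191,   8,  15,  46], dtype=int32), array([251.5, 197. ])), (array([256, 266,   6,   2,  11], dtype=int32), array([258.3, 266.5]))]
side [(array([262, 212,  19,  10,  81], dtype=int32), array([271.4, 217.3])), (array([346, 221,   2,   7,  12], dtype=int32), array([346.4, 224. ]))]
head [0.603  0.0547 0.08  ] handle end [0.3858 0.032  0.066 ]
head side [0.6021 0.0511 0.08  ] end [0.3793 0.0317 0.066 ]
[0.60038536 0.29411519 0.034     ] [ 0.65782483 -0.03640975  0.034     ] -0.1720641793692865
```

View pics/crop.png

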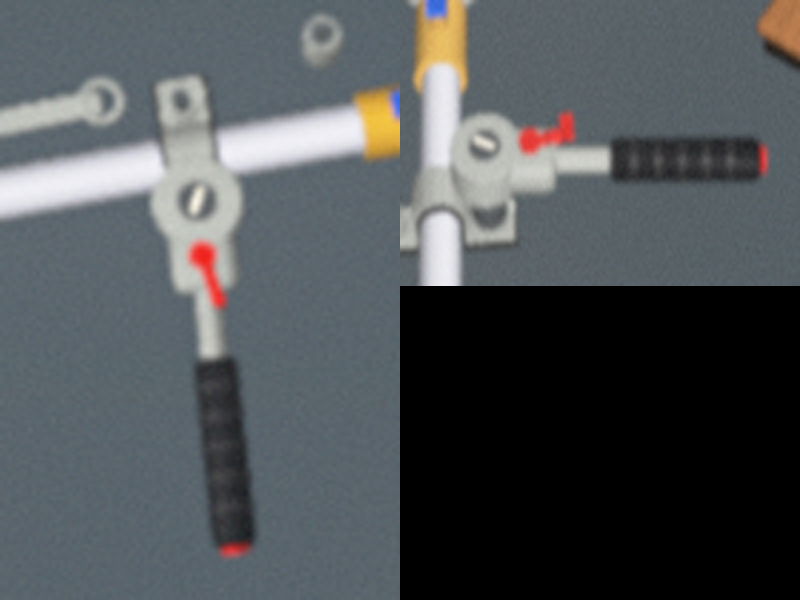

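The crop shows the lever pointing to the loosen (-y) side. Its tip is at about (255,204) in the top view and (278.5,212.5) in the side view. The handle lies close to the zero position of the pipework. I'll check the tip's geometry and plan the approach.

```bash
cat >> h.py <<'E'
YAW=0.172; B=np.array([.6025,.053])
from scipy.spatial.transform import Rotation as Rn
def d(f): return np.array([-np.cos(f),np.sin(f)])
def pose(): 
    s=telemetry.state(); return s['tcp_pos'],Rn.from_quat(s['ee_rot'])
def toolrows(targets):  # (xyz, phi) -> rows in current tool frame, normalised
    t,R=pose(); out=[]
    for x,f in targets:
        G=Rn.from_matrix(np.array([[*d(f),0],[np.sin(f),np.cos(f),0],[0,0,-1]]).T)
        out.append(np.r_[R.inv().apply(np.array(x)-t)/.1,(R.inv()*G).as_rotvec()/(np.pi/2)].round(3))
    return out
def show():
    s=telemetry.state(); R=Rn.from_quat(s['ee_rot']).as_matrix(); print('t',s['clock'].__round__(2),s['tcp_pos'].round(4),'phi',np.arctan2(R[1,0],-R[0,0]).round(3),'F',s['contact_force'].round(2),'open',round(s['opening'],3),'q6',s['q'][5].round(2))
def tri(p,a,s,b):
    o1,d1=ray(p,*a);o2,d2=ray(s,*b);d1/=np.linalg.norm(d1);d2/=np.linalg.norm(d2)
    k=np.linalg.lstsq(np.c_[d1,-d2],o2-o1,rcond=None)[0]; return (o1+k[0]*d1+o2+k[1]*d2)/2,np.linalg.norm(o1+k[0]*d1-o2-k[1]*d2)
E
python3 - <<'E'
from h import *
p=optics.camera_params('top');s=optics.camera_params('side')
print('tip',plane(p,255,203.5,.097),plane(s,278.5,212.5,.099),tri(p,(255,203.5),s,(278.5,212.5)))
f=-.095
for L in(-.2,-.33,-.46): print(L,B+.036*d(f)+.03*d(f+L))
print('mug',plane(p,362,189,.092),'lota',plane(p,146,222,.099),'jar',plane(p,123,275,.1),'spout',plane(p,133,215,.18))
show()
# TCP target beside lever, closed fingers
for z in(.27,.169): print(toolrows([((.541,.002,z),-.095)]))
E
```

```text
tip [0.54289744 0.0393213  0.097     ] [0.53624821 0.04100387 0.099     ] (array([0.5396573 , 0.03924086, 0.0974607 ]), np.float64(0.006295572697644268))
-0.2 [0.53795826 0.04086295]
-0.33 [0.53933117 0.03721552]
-0.46 [0.54116531 0.03377684]
mug [ 0.58095782 -0.22929679  0.092     ] lota [0.49587886 0.30843841 0.099     ] jar [0.3660433  0.35918895 0.1       ] spout [0.50425728 0.31533657 0.18      ]
t 0.2 [0.2278 0.5547 0.3021] phi 0.39 F [-0.18  0.25  0.09] open 1.0 q6 -0.12
[array([-4.997e+00, -3.922e+00,  3.250e-01, -1.000e-03, -0.000e+00,
       -3.090e-01])]
[array([-4.997e+00, -3.921e+00,  1.335e+00, -1.000e-03, -0.000e+00,
       -3.090e-01])]
```

Emit:
arm_command:
  series:
    - [[-1,-0.78,0,0,0,0,1],[-1,-0.78,0,0,0,0,1],[-1,-0.78,0,0,0,0,1],[-1,-0.78,0,0,0,0,1],[-1,-0.78,0,0,0,0,1]]

```text
clock: 0.62
tcp_pos: [0.2917, 0.4431, 0.3026]
ee_rot: [0.195, 0.981, -0.0, -0.0]
contact_force: [-0.5, 1.0, -0.1]
opening: 0.662
finger_force: 0.0
```

Emit:
arm_command:
  series:
    - [[-1,-0.78,0,0,0,0,1],[-1,-0.78,0,0,0,0,1],[-1,-0.78,0,0,0,0,1],[-1,-0.78,0,0,0,0,1]]

```text
clock: 0.95
tcp_pos: [0.356, 0.3313, 0.3026]
ee_rot: [0.195, 0.981, -0.001, 0.001]
contact_force: [-0.1, -0.7, -0.6]
opening: 0.354
finger_force: 0.0
```

Emit:
arm_command:
  series:
    - [[-1,-0.78,0,0,0,0,1],[-1,-0.78,0,0,0,0,1],[-1,-0.78,0,0,0,0,1],[-1,-0.78,0,0,0,0,1]]

```text
clock: 1.28
tcp_pos: [0.4199, 0.2213, 0.3029]
ee_rot: [0.195, 0.981, -0.001, 0.001]
contact_force: [0.3, 0.6, 0.8]
opening: 0.049
finger_force: 0.0
```

Emit:
arm_command:
  series:
    - [[-1,-0.78,0,0,0,0,1],[-1,-0.78,0,0,0,0,1],[-1,-0.78,0,0,0,0,1],[-1,-0.78,0,0,0,0,1]]

```text
clock: 1.62
tcp_pos: [0.4835, 0.1111, 0.303]
ee_rot: [0.195, 0.981, -0.001, 0.002]
contact_force: [0.5, -0.3, 0.2]
opening: 0.002
finger_force: 0.0
```

Emit:
arm_command:
  series:
    - [[-1,-0.78,0.5,0,0,-0.31,1],[-1,-0.78,0.5,0,0,-0.31,1],[-1,-0.78,0.5,0,0,-0.31,1],[-1,-0.78,0.5,0,0,-0.31,1],[-1,-0.78,0.5,0,0,-0.31,1],[-1,-0.78,0.5,0,0,-0.31,1]]

```text
clock: 2.12
tcp_pos: [0.5426, 0.0054, 0.252]
ee_rot: [-0.047, 0.999, 0.001, -0.001]
contact_force: [-0.2, 1.0, 0.0]
opening: 0.004
finger_force: 0.0
```

```bash
python3 - <<'E'
from h import *
show()
print(toolrows([((.541,.002,.169),-.095)]))
E
```

```text
t 2.12 [0.5426 0.0054 0.252 ] phi -0.093 F [-0.24  0.96  0.02] open 0.004 q6 -1.78
[array([ 0.018, -0.033,  0.83 ,  0.001, -0.001, -0.001])]
```

Emit:
arm_command:
  series:
    - [[0.02,-0.03,0.4,0,0,0,1],[0.02,-0.03,0.82,0,0,0,1],[0.02,-0.03,0.82,0,0,0,1],[0.02,-0.03,0.82,0,0,0,1]]

```text
clock: 2.45
tcp_pos: [0.5387, 0.0031, 0.1698]
ee_rot: [-0.048, 0.999, 0.001, -0.003]
contact_force: [0.2, -0.2, 0.5]
opening: 0.008
finger_force: 0.0
```

Emit:
arm_command:
  series:
    - [[0,0.1,0,0,0,0,1],[0,0.2,0,0,0,0,1],[0,0.24,0,0,0,0,1],[0,0.28,0,0,0,0,1],[0,0.32,0,0,0,0,1],[0,0.36,0,0,0,0,1],[0,0.38,0,0,0,0,1],[0,0.38,0,0,0,0,1]]

```text
clock: 3.12
tcp_pos: [0.5369, 0.0393, 0.1708]
ee_rot: [-0.049, 0.999, 0.0, 0.0]
contact_force: [0.5, -0.1, 0.6]
opening: 0.008
finger_force: 0.0
```

```bash
cat >> h.py <<'E'
def crop(f):
    a,p=cam('top'); b,s=cam('side')
    C=np.zeros((600,800,3),np.uint8); C[:,:400]=cv2.resize(a[130:280,200:300],None,fx=4,fy=4,interpolation=cv2.INTER_CUBIC)
    C[:286,400:]=cv2.resize(b[180:280,220:360],(400,286),interpolation=cv2.INTER_CUBIC); save(C,f)
E
python3 -c "
from h import *
show();crop('c1.png')"
```

```text
t 3.12 [0.5369 0.0393 0.1708] phi -0.097 F [ 0.54 -0.12  0.58] open 0.008 q6 -1.72
```

View pics/c1.png

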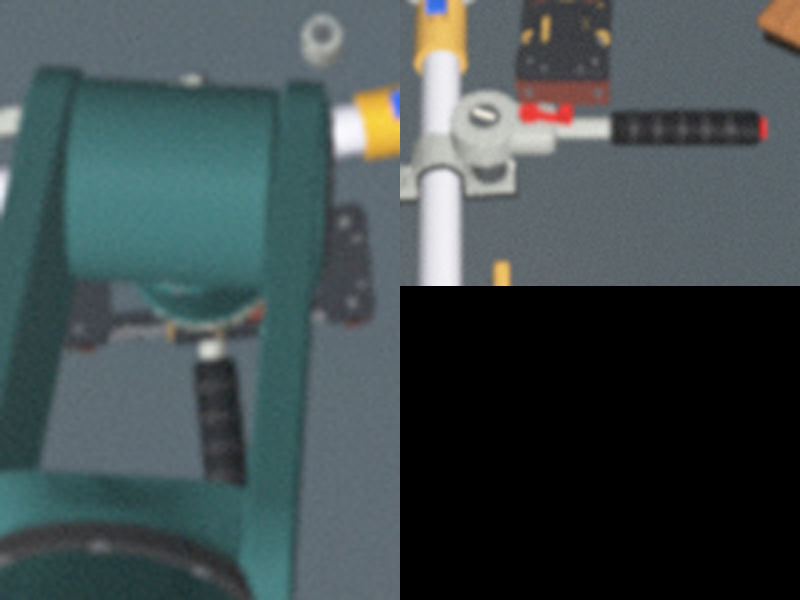

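The side view shows the lever with its thumb now at (567,112), level with the pivot. It has gone over to +y and is clear of the finger, and the force reads zero, so it has snapped across. Next I'll lift, turn half round (for joint 6 range) and straddle the grip.

Emit:
arm_command:
  series:
    - [[0,0,-0.3,0,0,0,1],[0.2,-0.05,-0.5,0,0,0,0.5],[0.94,0,-0.5,0,0,1,0.5],[0.94,0,-0.5,0,0,1,0.5],[0.94,0,-0.5,0,0,1,0.5],[0.94,0,-0.5,0,0,1,0.5],[0.94,0,-0.5,0,0,1,0.5],[0.94,0,-0.5,0,0,1,0.5],[0.94,0,-0.5,0,0,1,0.5],[0.94,0,-0.5,0,0,1,0.5],[0.94,0,-0.5,0,0,1,0.5],[0.94,0,-0.5,0,0,1,0.5],[0.94,0,-0.5,0,0,1,0.5],[0.94,0,-0.5,0,0,1,0.5],[0.94,0,-0.5,0,0,1,0.5]]

```text
clock: 4.47
tcp_pos: [0.4434, 0.0295, 0.2206]
ee_rot: [0.675, 0.738, -0.0, -0.0]
contact_force: [0.9, 0.7, 1.2]
opening: 0.497
finger_force: 0.0
```

Emit:
arm_command:
  series:
    - [[0,0,0,0,0,1,0.5],[0,0,0,0,0,1,0.5],[0,0,0,0,0,1,0.5],[0,0,0,0,0,1,0.5],[0,0,0,0,0,1,0.5],[0,0,0,0,0,1,0.5],[0,0,0,0,0,1,0.5],[0,0,0,0,0,1,0.5],[0,0,0,0,0,1,0.5],[0,0,0,0,0,1,0.5],[0,0,0,0,0,1,0.5],[0,0,0,0,0,1,0.5],[0,0,0,0,0,1,0.5]]

```text
clock: 5.55
tcp_pos: [0.4433, 0.0295, 0.2206]
ee_rot: [0.999, 0.045, -0.0, 0.0]
contact_force: [0.4, 0.7, 0.0]
opening: 0.494
finger_force: 0.0
```

```bash
python3 - <<'E'
from h import *
show(); crop('c2.png')
f=-.097; print(toolrows([((*(B+.16*d(f)),.127),f+np.pi)]))
E
```

```text
t 5.55 [0.4433 0.0295 0.2206] phi 3.051 F [0.37 0.74 0.04] open 0.494 q6 1.39
[array([ 0.007, -0.08 ,  0.936,  0.   ,  0.   , -0.001])]
```

View pics/c2.png

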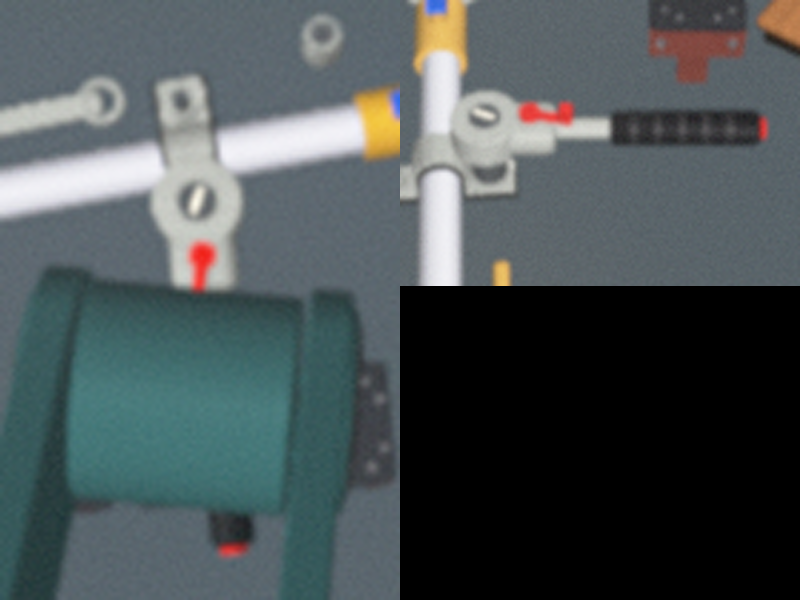

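The top crop shows the lever from pivot (203,256) pointing slightly left of the handle line, so it has flipped to tighten. The handle has not moved. I'll descend over the grip and work out the swing-back arc.

Emit:
arm_command:
  series:
    - [[0,-0.08,0.3,0,0,0,0.5],[0,-0.08,0.6,0,0,0,0.5],[0,-0.08,0.93,0,0,0,0.5],[0,-0.08,0.93,0,0,0,0.5]]

```text
clock: 5.98
tcp_pos: [0.4395, 0.0378, 0.1235]
ee_rot: [0.999, 0.05, -0.004, -0.0]
contact_force: [-0.9, -0.2, 0.1]
opening: 0.499
finger_force: 0.0
```

```bash
cat >> h.py <<'E'
def arc(fs,r=.16,z=.127,lag=0):
    for row in toolrows([((*(B+r*d(f)),z),f+np.pi-lag) for f in fs]): print([float(v) for v in row.round(2)])
def feel():
    s=telemetry.state(); v=s['tcp_pos'][:2]-B; f=np.arctan2(v[1],-v[0]); F=s['contact_force'][:2]
    print('handle-centre phi',f.round(3),'r',np.hypot(*v).round(4),'Ft cw (on tool)',(F@[np.sin(f),np.cos(f)]).round(2),'Frad',(F@d(f)).round(2))
E
python3 - <<'E'
from h import *
show();feel(); arc(np.arange(-.2,-.71,-.1))
E
```

```text
t 5.98 [0.4395 0.0378 0.1235] phi 3.042 F [-0.88 -0.18  0.14] open 0.499 q6 1.4
handle-centre phi -0.093 r 0.1637 Ft cw (on tool) -0.1 Frad 0.89
[0.04, 0.17, -0.04, -0.0, 0.0, -0.06]
[0.07, 0.33, -0.04, -0.0, 0.0, -0.13]
[0.11, 0.48, -0.04, -0.0, 0.0, -0.19]
[0.16, 0.63, -0.04, -0.0, 0.0, -0.26]
[0.23, 0.78, -0.04, -0.0, 0.0, -0.32]
[0.32, 0.91, -0.04, -0.0, 0.0, -0.38]
```

Emit:
arm_command:
  series:
    - [[0.01,0.16,-0.02,0,0,-0.06,0.5],[0.03,0.32,-0.02,0,0,-0.13,0.5],[0.07,0.47,-0.02,0,0,-0.19,0.5],[0.13,0.62,-0.02,0,0,-0.25,0.5],[0.2,0.77,-0.02,0,0,-0.32,0.5],[0.28,0.9,-0.02,0,0,-0.38,0.5]]

```text
clock: 6.48
tcp_pos: [0.4792, -0.05, 0.131]
ee_rot: [0.939, 0.343, -0.0, -0.0]
contact_force: [-0.1, 1.8, -0.6]
opening: 0.498
finger_force: 0.5
```

Emit:
arm_command:
  series:
    - [[0.01,0.16,0,0,0,-0.06,0.5],[0.03,0.32,0,0,0,-0.13,0.5],[0.07,0.47,0,0,0,-0.19,0.5],[0.13,0.62,0,0,0,-0.25,0.5],[0.2,0.77,0,0,0,-0.32,0.5],[0.28,0.9,0,0,0,-0.38,0.5],[0.28,0.9,0,0,0,-0.38,0.5],[0.28,0.9,0,0,0,-0.38,0.5]]

```text
clock: 7.15
tcp_pos: [0.5589, -0.1009, 0.1309]
ee_rot: [0.799, 0.601, 0.0, 0.001]
contact_force: [-1.1, -0.2, 0.5]
opening: 0.499
finger_force: 0.0
```

```bash
python3 - <<'E'
from h import *
show();feel(); arc(np.arange(-1.2,-.65,.1)); crop('c3.png')
E
```

```text
t 7.15 [ 0.5589 -0.1009  0.1309] phi 1.853 F [-1.06 -0.18  0.53] open 0.499 q6 -0.02
handle-centre phi -1.295 r 0.1599 Ft cw (on tool) 0.97 Frad 0.46
[0.0, -0.15, 0.04, 0.0, 0.0, 0.06]
[0.03, -0.31, 0.04, 0.0, -0.0, 0.12]
[0.06, -0.46, 0.04, 0.0, -0.0, 0.18]
[0.12, -0.62, 0.04, 0.0, -0.0, 0.25]
[0.19, -0.76, 0.04, 0.0, -0.0, 0.31]
[0.27, -0.9, 0.04, 0.0, -0.0, 0.38]
```

View pics/c3.png

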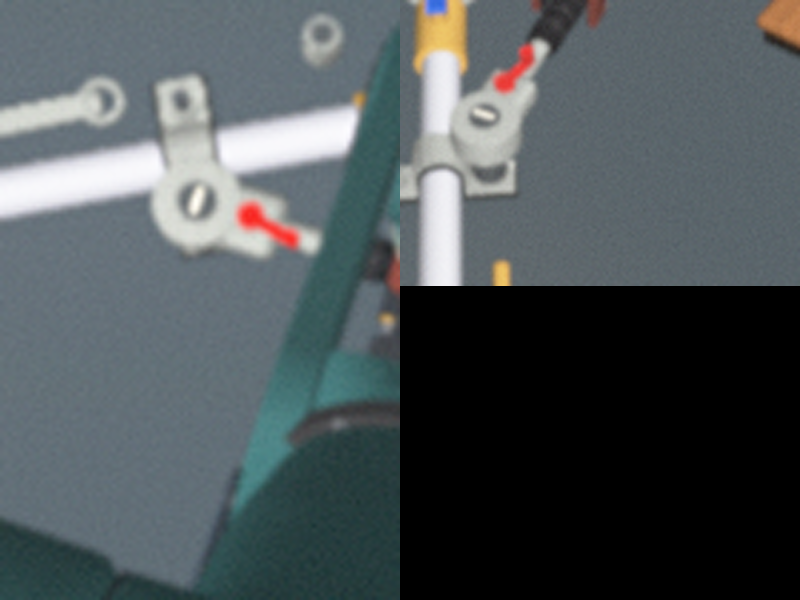

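The handle is back at φ≈-1.25, with the lever from (250,216) to (296,240), still on the clockwise (tighten) side. Now I'll sweep clockwise and feel for the bite.

Emit:
arm_command:
  series:
    - [[0.01,-0.16,0.02,0,0,0.06,0.5],[0.03,-0.32,0.04,0,0,0.13,0.5],[0.07,-0.47,0.04,0,0,0.19,0.5],[0.13,-0.62,0.04,0,0,0.25,0.5],[0.2,-0.77,0.04,0,0,0.32,0.5],[0.28,-0.9,0.04,0,0,0.38,0.5],[0.28,-0.9,0.04,0,0,0.38,0.5],[0.28,-0.9,0.04,0,0,0.38,0.5],[0.28,-0.9,0.04,0,0,0.38,0.5]]

```text
clock: 8.0
tcp_pos: [0.4799, -0.0491, 0.1261]
ee_rot: [0.94, 0.341, 0.0, 0.001]
contact_force: [0.1, -2.3, 0.2]
opening: 0.497
finger_force: 1.1
```

```bash
python3 -c "
from h import *
show();feel();arc([-.4,-.3])"
```

```text
t 8.0 [ 0.4799 -0.0491  0.1261] phi 2.445 F [ 0.13 -2.32  0.22] open 0.497 q6 0.63
handle-centre phi -0.695 r 0.1595 Ft cw (on tool) -1.87 Frad 1.39
[0.06, -0.46, -0.01, 0.0, -0.0, 0.19]
[0.12, -0.62, -0.01, 0.0, -0.0, 0.25]
```

Emit:
arm_command:
  series:
    - [[0.01,-0.16,0,0,0,0.06,0.5],[0.03,-0.32,0,0,0,0.13,0.5],[0.07,-0.47,0,0,0,0.19,0.5],[0.07,-0.47,0,0,0,0.19,0.5],[0.07,-0.47,0,0,0,0.19,0.5],[0.07,-0.47,0,0,0,0.19,0.5]]

```text
clock: 8.5
tcp_pos: [0.4556, -0.0088, 0.1258]
ee_rot: [0.98, 0.198, 0.0, 0.0]
contact_force: [-0.2, -3.5, 1.4]
opening: 0.498
finger_force: 1.3
```

```bash
python3 -c "
from h import *
show();feel();arc([-.2,-.1])"
```

```text
t 8.5 [ 0.4556 -0.0088  0.1258] phi 2.742 F [-0.18 -3.46  1.42] open 0.498 q6 1.0
handle-centre phi -0.398 r 0.1594 Ft cw (on tool) -3.12 Frad 1.51
[0.02, -0.32, -0.01, 0.0, -0.0, 0.13]
[0.06, -0.47, -0.01, 0.0, -0.0, 0.19]
```

Emit:
arm_command:
  series:
    - [[0.01,-0.16,0,0,0,0.06,0.5],[0.03,-0.32,0,0,0,0.13,0.5],[0.03,-0.32,0,0,0,0.13,0.5],[0.03,-0.32,0,0,0,0.13,0.5],[0.03,-0.32,0,0,0,0.13,0.5]]

```text
clock: 8.92
tcp_pos: [0.4457, 0.0219, 0.1256]
ee_rot: [0.995, 0.098, -0.0, 0.0]
contact_force: [0.5, -2.4, 0.9]
opening: 0.5
finger_force: 1.3
```

```bash
python3 -c "
from h import *
feel();arc([0])"
```

```text
handle-centre phi -0.196 r 0.1598 Ft cw (on tool) -2.44 Frad -0.02
[0.03, -0.31, -0.01, 0.0, 0.0, 0.12]
```

Emit:
arm_command:
  series:
    - [[0.01,-0.16,0,0,0,0.06,0.5],[0.03,-0.32,0,0,0,0.13,0.5],[0.03,-0.32,0,0,0,0.13,0.5],[0.03,-0.32,0,0,0,0.13,0.5],[0.03,-0.32,0,0,0,0.13,0.5]]

```text
clock: 9.33
tcp_pos: [0.4423, 0.0539, 0.1256]
ee_rot: [1.0, -0.004, -0.0, 0.0]
contact_force: [0.4, -2.5, 0.1]
opening: 0.497
finger_force: 1.2
```

```bash
python3 -c "
from h import *
feel();arc([.2])"
```

```text
handle-centre phi 0.005 r 0.1602 Ft cw (on tool) -2.51 Frad -0.43
[0.03, -0.31, -0.01, 0.0, 0.0, 0.12]
```

Emit:
arm_command:
  series:
    - [[0.01,-0.16,0,0,0,0.06,0.5],[0.03,-0.32,0,0,0,0.13,0.5],[0.03,-0.32,0,0,0,0.13,0.5],[0.03,-0.32,0,0,0,0.13,0.5],[0.03,-0.32,0,0,0,0.13,0.5]]

```text
clock: 9.75
tcp_pos: [0.4454, 0.0858, 0.1256]
ee_rot: [0.994, -0.106, -0.0, 0.0]
contact_force: [0.1, -2.9, 1.3]
opening: 0.501
finger_force: 1.2
```

```bash
python3 -c "
from h import *
feel();arc([.4])"
```

```text
handle-centre phi 0.206 r 0.1605 Ft cw (on tool) -2.8 Frad -0.66
[0.03, -0.31, -0.01, 0.0, 0.0, 0.12]
```

Emit:
arm_command:
  series:
    - [[0.01,-0.16,0,0,0,0.06,0.5],[0.03,-0.32,0,0,0,0.13,0.5],[0.03,-0.32,0,0,0,0.13,0.5],[0.03,-0.32,0,0,0,0.13,0.5],[0.03,-0.32,0,0,0,0.13,0.5]]

```text
clock: 10.17
tcp_pos: [0.4545, 0.1158, 0.1255]
ee_rot: [0.979, -0.206, -0.001, 0.001]
contact_force: [-1.0, -6.5, 1.9]
opening: 0.502
finger_force: 3.1
```

```bash
python3 -c "
from h import *
feel();arc([.6])"
```

```text
handle-centre phi 0.401 r 0.1607 Ft cw (on tool) -6.36 Frad -1.61
[0.04, -0.32, -0.02, 0.0, 0.0, 0.12]
```

Emit:
arm_command:
  series:
    - [[0.01,-0.16,0,0,0,0.06,0.5],[0.03,-0.32,0,0,0,0.13,0.5],[0.03,-0.32,0,0,0,0.13,0.5],[0.03,-0.32,0,0,0,0.13,0.5],[0.03,-0.32,0,0,0,0.13,0.5]]

```text
clock: 10.58
tcp_pos: [0.4693, 0.1434, 0.1252]
ee_rot: [0.953, -0.304, -0.002, 0.002]
contact_force: [-2.0, -6.3, 2.9]
opening: 0.502
finger_force: 3.7
```

```bash
python3 -c "
from h import *
feel();show();arc([.8])"
```

```text
handle-centre phi 0.596 r 0.161 Ft cw (on tool) -6.36 Frad -1.93
t 10.58 [0.4693 0.1434 0.1252] phi -2.524 F [-1.97 -6.35  2.85] open 0.502 q6 2.35
[0.04, -0.32, -0.02, 0.0, 0.0, 0.12]
```

Bite was felt between φ 0.2 and 0.4, where the force jumped from 2.8 to 6.4 N. Correcting for wind-up, the nut was then at about 0.14–0.25. I'll carry on in small steps.

Emit:
arm_command:
  series:
    - [[0.01,-0.16,0,0,0,0.06,0.5],[0.04,-0.32,0,0,0,0.12,0.5],[0.04,-0.32,0,0,0,0.12,0.5],[0.04,-0.32,0,0,0,0.12,0.5],[0.04,-0.32,0,0,0,0.12,0.5]]

```text
clock: 11.0
tcp_pos: [0.4891, 0.1667, 0.1245]
ee_rot: [0.92, -0.393, -0.004, 0.003]
contact_force: [-6.4, -5.0, 4.8]
opening: 0.502
finger_force: 4.3
```

```bash
python3 -c "
from h import *
feel();show();crop('c4.png');feel();arc([.9],lag=.1)"
```

```text
handle-centre phi 0.787 r 0.1606 Ft cw (on tool) -8.04 Frad 1.02
t 11.0 [0.4891 0.1667 0.1245] phi -2.335 F [-6.42 -4.95  4.8 ] open 0.502 q6 2.57
handle-centre phi 0.786 r 0.1606 Ft cw (on tool) -9.23 Frad 1.49
[0.01, -0.18, -0.03, 0.0, 0.0, -0.0]
```

View pics/c4.png

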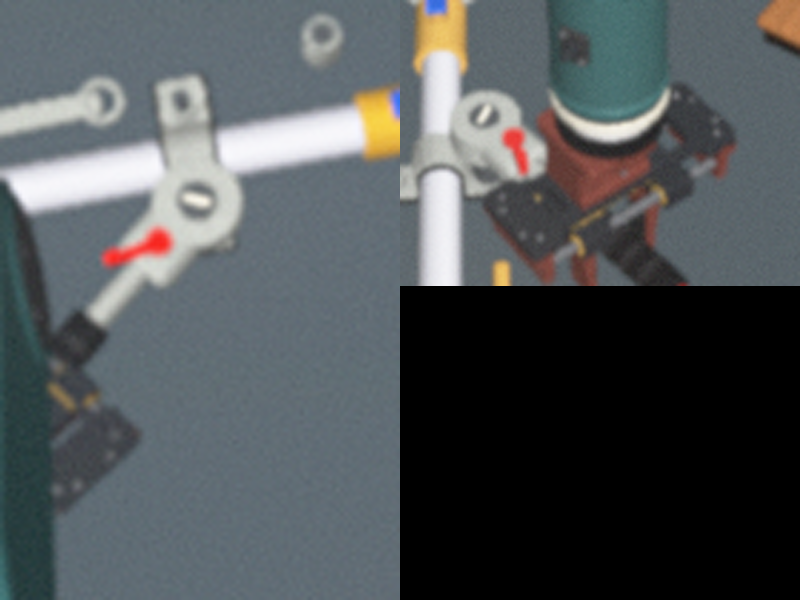

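The lever is still on tighten, from (158,242) to (112,258), clear of the lota. At φ≈0.79 the force is 8–9 N, so the nut is about 0.4 rad past the bite. I'll add about 0.16 rad more.

Emit:
arm_command:
  series:
    - [[0.01,-0.1,0,0,0,0.02,0.5],[0.02,-0.18,0,0,0,0.04,0.5],[0.03,-0.26,0,0,0,0.05,0.5],[0.03,-0.26,0,0,0,0.05,0.5],[0.03,-0.26,0,0,0,0.05,0.5],[0.03,-0.26,0,0,0,0.05,0.5]]

```text
clock: 11.6
tcp_pos: [0.5076, 0.1824, 0.1237]
ee_rot: [0.903, -0.429, -0.006, 0.004]
contact_force: [-12.2, -2.4, 2.3]
opening: 0.502
finger_force: 5.2
```

```bash
python3 -c "
from h import *
feel();show();cam('top');feel();cam('top');feel()"
```

```text
handle-centre phi 0.938 r 0.1605 Ft cw (on tool) -11.28 Frad 5.29
t 11.6 [0.5076 0.1824 0.1237] phi -2.255 F [-12.22  -2.4    2.35] open 0.502 q6 2.67
handle-centre phi 0.937 r 0.1605 Ft cw (on tool) -11.46 Frad 3.89
handle-centre phi 0.937 r 0.1604 Ft cw (on tool) -11.64 Frad 4.17
```

By kinematics the nut is about 0.45–0.55 rad past the bite. The force (about 11 N) gives more, but still under 1.0, and both are inside the window. I'll unwind gently without letting the handle snap.

```bash
python3 -c "
from h import *
arc([.84,.74,.64,.6],z=.125)"
```

```text
[0.0, 0.16, -0.01, 0.01, 0.0, -0.03]
[0.02, 0.32, -0.01, 0.01, 0.0, -0.09]
[0.05, 0.47, -0.01, 0.01, 0.0, -0.16]
[0.07, 0.53, -0.01, 0.01, 0.01, -0.18]
```

Emit:
arm_command:
  series:
    - [[0,0.08,0,0,0,-0.02,0.5],[0,0.16,0,0,0,-0.03,0.5],[0.01,0.24,0,0,0,-0.06,0.5],[0.02,0.32,0,0,0,-0.09,0.5],[0.03,0.39,0,0,0,-0.12,0.5],[0.05,0.47,0,0,0,-0.16,0.5],[0.05,0.47,0,0,0,-0.16,0.5],[0.05,0.47,0,0,0,-0.16,0.5]]

```text
clock: 12.37
tcp_pos: [0.4804, 0.1503, 0.1256]
ee_rot: [0.949, -0.315, -0.0, -0.0]
contact_force: [0.4, 0.5, -0.3]
opening: 0.498
finger_force: 0.0
```

```bash
python3 -c "
from h import *
feel();show();cam('top');feel()"
```

```text
handle-centre phi 0.673 r 0.1561 Ft cw (on tool) 0.66 Frad -0.02
t 12.37 [0.4804 0.1503 0.1256] phi -2.501 F [ 0.43  0.5  -0.33] open 0.498 q6 2.38
handle-centre phi 0.677 r 0.1559 Ft cw (on tool) 0.97 Frad -0.39
```

Emit:
arm_command:
  series:
    - [[0,0,0,0,0,0,0.2],[0,0,0,0,0,0,0.2],[0,0,0,0,0,0,0.2],[0,0,0,0,0,0,0.2],[0,0,-0.3,0,0,0,0.2],[0,0,-0.6,0,0,0,0.2],[0,0,-1,0,0,0,0.2],[0,0,-1,0,0,0,0.2],[0,0,-1,0,0,0,0.2]]

```text
clock: 13.17
tcp_pos: [0.4823, 0.1515, 0.2279]
ee_rot: [0.949, -0.315, 0.003, -0.001]
contact_force: [0.1, -0.1, -0.3]
opening: 0.801
finger_force: 0.0
```

Emit:
arm_command:
  series:
    - [[-0.8,0.6,-0.3,0,0,0,0.2],[-0.8,0.6,-0.3,0,0,0,0.2],[-0.8,0.6,-0.3,0,0,0,0.2],[-0.8,0.6,-0.3,0,0,0,0.2],[-0.8,0.6,-0.3,0,0,0,0.2],[-0.8,0.6,-0.3,0,0,0,0.2]]

```text
clock: 13.67
tcp_pos: [0.3814, 0.1509, 0.2551]
ee_rot: [0.949, -0.315, 0.0, 0.0]
contact_force: [0.2, 0.0, -0.9]
opening: 0.801
finger_force: 0.0
```

```bash
python3 -c "
from h import *
show()
a,p=cam('top'); save(cv2.resize(a[110:320,90:370],(800,600),interpolation=cv2.INTER_CUBIC),'end.png')"
```

```text
t 13.67 [0.3814 0.1509 0.2551] phi -2.501 F [ 0.16  0.02 -0.89] open 0.801 q6 2.42
```

View pics/end.png

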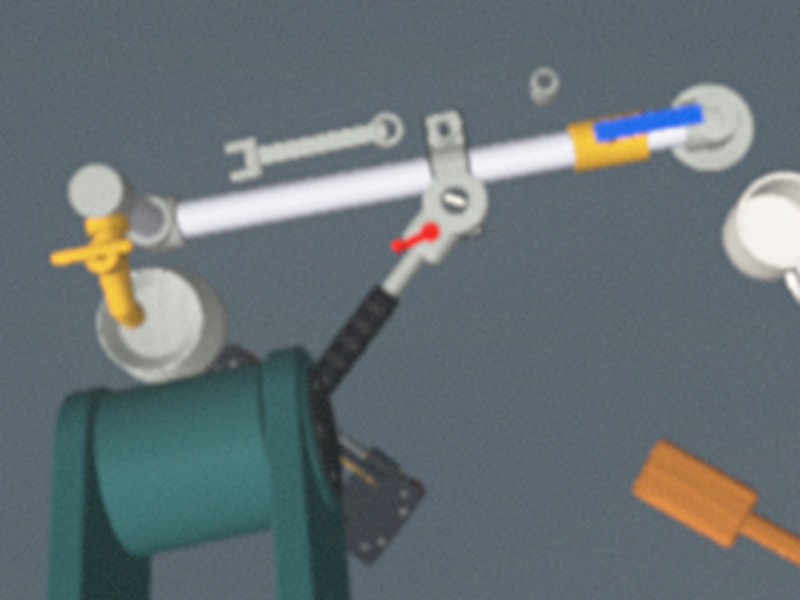

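The picture shows the ratchet at rest at φ≈0.63, with the lever from (431,231) to (398,245) on tighten, the gripper clear and the bystanders where they were. The spring-back of about 0.26 rad fits roughly 0.5 rad past the bite.

```bash
python3 -c "
from h import *
print(bot.close_job())"
```

```text
the job is handed in; nothing more can be done
None
```

I flipped the lever to tighten, ran the nut down until I felt the rubber bite, and turned it an estimated 0.45–0.55 rad further; the job is handed in with the lever on tighten, the ratchet on the nut and nothing else visibly disturbed, but no verdict came back.

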